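Calibrate the laboratory balance and take the weight off with the tongs

TASK

The 200 g weight is standing on the balance pan for calibration: press the calibrate key (small square key, second from the robot's left) fully down, let it up, then press the enter key (the wide bar key at the right end), and leave the other two keys alone. Then pick up the spring tongs, close their jaws on the weight - no fingers on it - and lift it upright a few centimetres (more than 3) clear of the pan without leaning on the pan, and finish there, holding the weight still in the tongs so that the balance can settle to zero. Do not tip or drop the weight, and leave the other things on the bench where they are.

Things in the scene. Friction and masses are not known exactly. Their poses are not given: they have to be found in the camera images.
- balance: White laboratory balance, fixed, 250 mm front to back (its x) by 200 mm (y); origin under its centre, on the bench. Its front (-x) faces the robot within 0.22 rad: a level key strip 40 mm high and 55 mm deep with four plain white keys in a row along y (from +y: round, square, square, wide bar), then a display sloping up to the 62 mm high rear part that carries the pan.
- pan: Round stainless weighing pan, 130 mm across, fixed on top of the rear part of the balance.
- pan_top (a point): Centre of the pan's upper face, 75 mm above the bench, 50 mm behind the balance's origin (its +x).
- key_power_top (a point): Centre of the top of the power key: round, 20 mm across, the first from +y. 50 mm above the bench.
- key_cal_top (a point): Centre of the top of the calibrate key: square, 22 x 22 mm, the second from +y (41 mm from the power key). 50 mm above the bench. Its frame is parallel to the balance's.
- key_unit_top (a point): Centre of the top of the unit key: square, 22 x 22 mm, the third from +y (41 mm from the calibrate key). 50 mm above the bench.
- key_enter_top (a point): Centre of the top of the enter key: the wide bar at the -y end, 22 mm deep (x) by 42 mm wide (y), 51 mm from the unit key. 50 mm above the bench. Its frame is parallel to the balance's.
- weight: The 200 g calibration weight, polished steel, standing on the pan up to 20 mm off its centre: cylinder 32 mm across and 28 mm high, above it a neck and a knob 20 mm across, 46 mm high in all. Origin at the centre of its underside, z up.
- tongs: Spring tongs lying flat left or right of the balance, about 130 g, 225 mm long, 30 mm high; they balance near the grips. x: centre line towards the jaws, z up; they close in the x-y plane. Origin on the underside (bench), midway between the arms' flat finger grips: these run from x = -33 to +32 mm, z = 5 to 25 mm, 55 mm apart over their outer faces at rest. Pivot with rubber end at x = -95 mm.
- tongs_left: Arm of the tongs on their +y side, with its jaw; origin at the pivot. Squeezing the grips closes the jaws, 1.84 mm for each mm at the grips, against a spring (about 5 N at the grips at first, 8 N with the weight in the jaws); let go, they spring open. It turns 0.08 rad inwards from rest to jaws closed on the weight.
- tongs_right: Arm of the tongs on their -y side, like tongs_left. With the grips 40 mm apart over their outer faces they are parallel and the jaws close on the 32 mm weight; at 48 mm the gap between the jaws is about 46 mm.
- tongs_jaws (a point): Point midway between the two jaws, 80 mm ahead (x) of the tongs' origin and 15 mm above their underside. The rubber jaw pads are V-shaped, hollow inwards, 30 mm high (the full height of the tongs), about 28 mm long (x) and centred here; at rest the gap is about 60 mm in the hollows, 53 mm between the pads' edges.
- key_power (a joint): Travel of the power key, m: 0 up, 0.005 fully down.
- key_cal (a joint): Travel of the calibrate key, m: 0 up, 0.005 fully down; it starts to move at 2 N, is fully down at 5 N and springs back. It counts as pressed beyond 0.0035.
- key_unit (a joint): Travel of the unit key, m: as the calibrate key.
- key_enter (a joint): Travel of the enter key, m: as the calibrate key.
- slide_box: Bystander: closed flat box for microscope slides, 102 x 87 x 35 mm. Origin at the centre of its underside.
- weight_small: Bystander: 100 g steel weight, 23 mm across, 42 mm high, standing on the bench. Origin at the centre of its underside.
- petri: Bystander: closed clear petri dish, 90 mm across, 15 mm high. Origin at the centre of its underside.
- dropper: Bystander: amber dropper bottle, 34 mm across, 100 mm high. Origin at the centre of its underside.
- beaker: Bystander: open stainless steel beaker, 84 mm across, 110 mm high. Origin at the centre of its underside.
- wash_bottle: Bystander: white wash bottle with a bent spout, 74 mm across, 178 mm high. Origin at the centre of its underside.
- tally: Bystander: steel hand tally counter, round, 46 mm across, 22 mm high. Origin at the centre of its underside.
There are look-alikes about, which are no part of the job. Of the things shaped like the tongs, the bare steel one is meant.

How it is judged:
By the outcome, as a careful person would: the job done as asked, in the order asked, and still so for the second after the job is handed in, while the arm keeps its last pose, push and grip.
It also fails if it takes over 58 s, if anything falls off the work surface, if the arm or the gripper's body presses on something with over 40 N, if the wrist force passes 120 N, or if a joint passes its speed limit or range.

ROBOT

A 6-joint arm with a two-finger parallel gripper is mounted at the origin on the work surface. World frame = base frame: x ahead of the robot, y to its left, z up, the work surface at z = 0. Lengths are in m, angles in rad, forces in N, time in s.
With the tool pointing down it reaches from about 0.35 to 0.975 m from the base axis. Payload 4.9 kg.
Tool frame: the origin (TCP) lies at the very end of the fingers, on their centre line; the grasp point (between the pads) lies 19 mm behind it; x points along the fingers, y is the direction in which the jaws open and shut, and the axes are right-handed (so a half turn about x gives the same grasp; the last joint's range is limited). The gripper opens to 85 mm and grips with 20 to 120 N. Pads are 22 mm wide; open, the fingers measure 114 mm over their backs; the gripper's body (76 mm by 85 mm) begins 54 mm behind the grasp point. The pads swing forward as they close: fully open they stand 13 mm farther back than shut.
Start: joints at [-1.264, 0.053, 1.613, -0, 1.476, -0.119], TCP at [0.258, -0.569, 0.231] pointing down, gripper open.
Joint ranges: [-3.01, 3.01], [-1.01, 2.22], [0.06, 2.58], [-1.02, 4.17], [0.09, 2.62], [-3.14, 3.14]. Speed limits (rad/s): [2.57, 2.57, 3.14, 3.14, 3.14, 3.14].

INTERFACE

Orientations are given as a unit quaternion [w, x, y, z].
In Python, from plant import manip gives the robot as it stands.
- The arm moves only by the tool play_rows, never from a script. Its argument "plan" is a list of rows, each a list of 5 numbers: the shift along the tool's x, y, z in mm, then the turn about the tool's x in rad, then the closure, from -1 (fully open) to 1 (shut). A call has 1 to 8 rows; each row is the pose to reach, as a shift and turn from the pose commanded when the call began, along the tool's axes at that moment; what a row does not reach only later rows make up. A row lasts 1/8 s, in which the tool goes at most 62.5 mm and 10.7 degrees, less where a joint would pass 70% of its speed; a pose out of reach is approached as far as the arm can. A call with a gripper value outside its range is refused whole. The fingers move at their own pace and stop on an object; the grip force is fixed at half the most. Time passes only in rows, so rows that repeat a pose let the fingers close. It gives the time, the measured TCP pose, the force and the opening at its end, in the units of the state.
- manip.state(): the state, without advancing time (a new reading comes with each control period).
- manip.grab_frame(name): name is "scene" or "top" or "wrist"; returns a dict with "img" (480x640x3 uint8, red, green, blue), "range_z" (480x640 float32, m along the optical axis (not along the pixel's ray), 0 where there is no reading), "fx", "fy", "cx", "cy" (pixels), "origin" and "rotation" of the camera in the world. Camera axes: x right, y up, looking along -z (the intrinsics and any distortion apply to the point x, -y, -z); pixel columns grow to the right and rows downward; lengths in m; the calibration is good to about 2 mm. A picture is of the moment at which its call begins.
- manip.job_done(): hands the job in, once; it reports no verdict.
The state is a dict: "time": time; "joint_pos": joint angles; "joint_vel": joint speeds; "joint_efforts": joint torques, N m; "tool_pos": TCP position; "tool_rot": TCP orientation; "contact_force": force on the tool from outside, world axes, zero at the start; "ft_torque": the same for the moment, N m; "gripper_width": opening from 0.0 (shut) to 1.0 (fully open).
Only numpy, scipy, OpenCV 4.12 (cv2) and the standard library are available. Lean on these libraries where they do the work, as an engineer would, in place of code of your own. Each camera call takes 0.05 s, during which the arm holds its last target. There are 200 camera calls.

## Working session

There is one attempt and no reset: what is moved stays moved. The work goes in short steps, Python scripts to look and compute and a tool call to move; the robot and the scene stay as the last step left them, time stands still between calls to the robot, and variables do not carry over. Pictures are saved under pics/ and viewed, about 8 in all and at most 12, crops included, and the job is handed in when it is done.

Besides the shell and the picture viewer there is one more tool, called after "Request:" by a JSON object that holds its "method" and its "body". play_rows: Moves the arm, as the interface text tells. Its arguments: {"type":"object","properties":{"plan":{"type":"array"}},"required":["plan"]}

```bash
mkdir -p pics
cat > h.py <<'E'
import numpy as np, cv2
from plant import manip
def grab(n,f):
    d=manip.grab_frame(n); cv2.imwrite('pics/'+f+'.png',cv2.cvtColor(d['img'],cv2.COLOR_RGB2BGR)); np.save('pics/'+f+'.npy',d,allow_pickle=True); return d
def load(f): return np.load('pics/'+f+'.npy',allow_pickle=True).item()
def cloud(d):
    v,u=np.mgrid[:480,:640]; z=d['range_z']
    P=np.stack([(u-d['cx'])/d['fx']*z,-(v-d['cy'])/d['fy']*z,-z],-1)
    return P@np.array(d['rotation']).T+np.array(d['origin'])
def ray(d,u,v,h):
    r=np.array(d['rotation'])@np.array([(u-d['cx'])/d['fx'],-(v-d['cy'])/d['fy'],-1.]); o=np.array(d['origin'])
    return o+r*(h-o[2])/r[2]
def proj(d,p):
    q=np.array(d['rotation']).T@(np.array(p)-np.array(d['origin'])); return d['cx']+d['fx']*q[0]/-q[2], d['cy']+d['fy']*q[1]/q[2]
E
python3 - <<'E'
from h import *
for n in('top','scene'):
    d=grab(n,n+'0'); print({k:v for k,v in d.items() if k not in('img','range_z')})
print(manip.state())
a=cv2.imread('pics/top0.png');
E
```

```text
{'fx': 538.5954605576649, 'fy': 538.5954605576649, 'cx': 328.66409294167994, 'cy': 248.30045638195605, 'origin': array([ 0.34658013, -0.01831591,  1.34419376]), 'rotation': array([-0.69822913, -0.05402442,  0.04768577,  0.71223839])}
{'fx': 528.9766609975294, 'fy': 528.9766609975294, 'cx': 323.5771338665213, 'cy': 251.85159515839035, 'origin': array([ 1.16271565, -0.48287969,  0.88909938]), 'rotation': array([0.82101431, 0.33809802, 0.17307999, 0.42622594])}
{'time': 0.1, 'joint_pos': array([-1.26399851e+00,  5.33202856e-02,  1.61416871e+00, -1.29041225e-05,
        1.47599363e+00, -1.18994928e-01]), 'joint_vel': array([-0.00046227, -0.00245428, -0.00249168, -0.00040721, -0.00060608,
       -0.00088011]), 'joint_efforts': array([ 9.73792908e-05, -3.94898951e+01, -3.71366358e+01, -1.11901190e-04,
        3.86871499e-03,  8.04359416e-06]), 'tool_pos': array([ 0.25797916, -0.56864993,  0.23016052]), 'tool_rot': array([-0.14874136, -0.69107488, -0.15007103,  0.69120923]), 'contact_force': array([-0.05993309,  0.09210423,  0.28024441]), 'ft_torque': array([-0.01079067, -0.01733911,  0.01024467]), 'gripper_width': 1.0017578869906134}
```

View pics/top0.png

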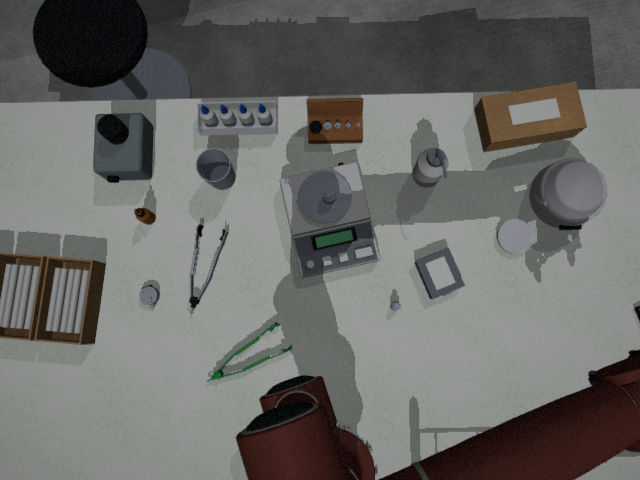

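View pics/scene0.png

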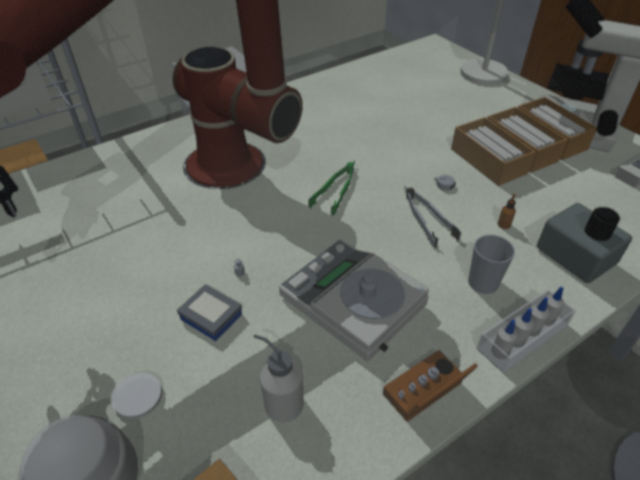

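The pictures show the balance at top (330,218), with keys at about (310,265), (327,262), (343,257) and (363,252). The weight is at (329,197). There are two tongs-like things: bare steel at (207,265), with its pivot at (194,301) and jaws at (200,229)/(224,230), and green at (250,350). I choose the steel one and will check it in a close crop.

```bash
sed -i "s/^def grab/from scipy.spatial.transform import Rotation as R\ndef qR(q): return R.from_quat(np.r_[q[1:],q[0]]).as_matrix()\ndef grab/; s/d=manip.grab_frame(n);/d=manip.grab_frame(n); d['rotation']=qR(d['rotation']);/" h.py
python3 - <<'E'
from h import *
d=grab('top','top1')
im=cv2.imread('pics/top1.png')
a=cv2.resize(im[210:310,170:250],None,fx=5,fy=5,interpolation=cv2.INTER_CUBIC)
b=cv2.resize(im[155:280,275:385],None,fx=3.6,fy=4,interpolation=cv2.INTER_CUBIC)[:500]
cv2.imwrite('pics/c1.png',np.hstack([a,b])); print(a.shape,b.shape)
P=cloud(d)
for u,v in((194,301),(200,229),(224,230),(310,265),(363,252),(329,197),(420,430)): print(u,v,P[v,u].round(3))
E
```

```text
(500, 400, 3) (500, 396, 3)
194 301 [0.414 0.323 0.029]
200 229 [0.596 0.315 0.01 ]
224 230 [0.59  0.252 0.022]
310 265 [0.494 0.037 0.052]
363 252 [ 0.523 -0.091  0.052]
329 197 [ 0.644 -0.012  0.122]
420 430 [ 0.097 -0.219  0.001]
```

View pics/c1.png

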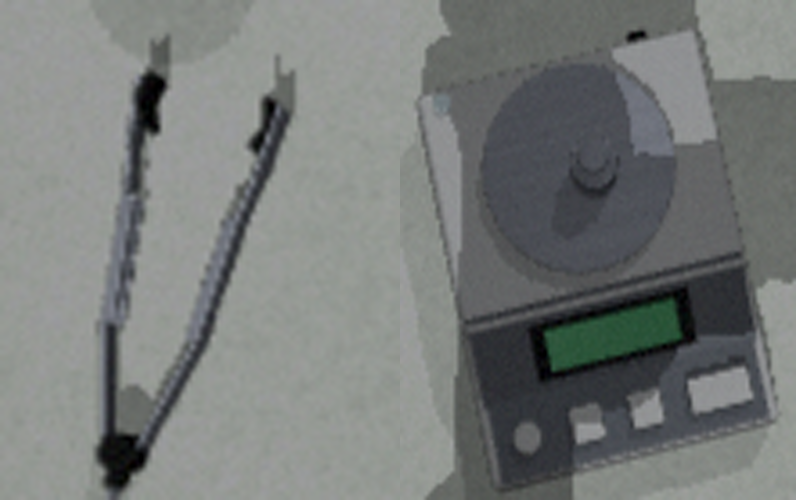

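Run:
```python
from h import *
d=load('top1'); P=cloud(d)
K=np.array([ray(d,u,v,.05)for u,v in((310.6,264.3),(326.9,261.3),(343.1,257),(363.9,252.5))])[:,:2]
s=np.array([0,-41,-82,-133])/1000; c=K.mean(0); sm=s.mean()
w=((K-c)*(s-sm)[:,None]).sum(0); yaw=np.arctan2(-w[0],w[1]); ey=w/np.linalg.norm(w)
print('keys',K.round(4),'fit',(c+(s-sm)[:,None]*ey).round(4),'yaw',yaw)
print('weight',ray(d,329.7,196,.121))
pv=ray(d,194.4,300.5,.03)[:2]; jl=ray(d,200,230,.03)[:2]; jr=ray(d,223.6,234.4,.03)[:2]
m=(jl+jr)/2; x=(m-pv)/np.linalg.norm(m-pv); print('pivot',pv,'jaws',m,'len',np.linalg.norm(m-pv),'yaw',np.arctan2(x[1],x[0]),'origin',m-.08*x)
sub=P[205:310,170:250].reshape(-1,3); q=sub[(sub[:,2]>.012)&(sub[:,2]<.045)]
print(len(q), q.mean(0)); 
lx=(q[:,:2]-(m-.08*x))@x; ly=(q[:,:2]-(m-.08*x))@np.array([-x[1],x[0]])
for a in range(-120,120,15):
    k=(lx>=a/1e3)&(lx<(a+15)/1e3)
    if k.any():
        yy=ly[k]; print(a,k.sum(), [ (f(t)*1e3).round(1) for t in (yy[yy>0],yy[yy<=0]) if len(t) for f in(np.min,np.mean,np.max)], q[k,2].max().round(3))
st=manip.state(); print(qR(st['tool_rot']).round(3))
```

```text
keys [[ 0.4961  0.0359]
 [ 0.5026 -0.0036]
 [ 0.5123 -0.043 ]
 [ 0.5223 -0.0937]] fit [[ 0.4954  0.0366]
 [ 0.5037 -0.0036]
 [ 0.512  -0.0437]
 [ 0.5222 -0.0937]] yaw 0.20297117339015813
weight [ 0.64694329 -0.01378863  0.121     ]
pivot [0.41540184 0.32137742] jaws [0.58356674 0.28093208] len 0.1729602835646125 yaw -0.2360271434118639 origin [0.50578477 0.29963942]
536 [0.50093917 0.30317922 0.02374725]
-120 12 [np.float64(0.4), np.float64(4.6), np.float64(7.8), np.float64(-0.6), np.float64(-0.6), np.float64(-0.6)] 0.026
-105 51 [np.float64(0.5), np.float64(6.3), np.float64(14.1), np.float64(-5.6), np.float64(-3.2), np.float64(-0.0)] 0.034
-90 41 [np.float64(1.2), np.float64(9.5), np.float64(17.5), np.float64(-8.6), np.float64(-5.1), np.float64(-0.2)] 0.033
-75 31 [np.float64(15.2), np.float64(18.0), np.float64(20.5), np.float64(-12.9), np.float64(-10.5), np.float64(-8.2)] 0.029
-60 32 [np.float64(18.6), np.float64(21.8), np.float64(24.5), np.float64(-16.7), np.float64(-14.4), np.float64(-11.2)] 0.03
-45 29 [np.float64(23.7), np.float64(26.1), np.float64(28.8), np.float64(-20.1), np
[... 528 characters left out ...]
)] 0.029
30 29 [np.float64(30.5), np.float64(33.2), np.float64(34.6), np.float64(-27.8), np.float64(-25.0), np.float64(-20.1)] 0.028
45 28 [np.float64(33.8), np.float64(36.1), np.float64(38.7), np.float64(-29.4), np.float64(-27.8), np.float64(-24.9)] 0.03
60 50 [np.float64(30.7), np.float64(35.4), np.float64(40.1), np.float64(-32.2), np.float64(-28.2), np.float64(-22.4)] 0.034
75 50 [np.float64(33.2), np.float64(36.8), np.float64(42.7), np.float64(-32.7), np.float64(-29.3), np.float64(-23.7)] 0.034
90 16 [np.float64(31.8), np.float64(35.7), np.float64(41.6), np.float64(-33.8), np.float64(-28.1), np.float64(-23.9)] 0.035
[[-0.     0.413 -0.911]
 [ 0.002 -0.911 -0.413]
 [-1.    -0.002 -0.   ]]
```

Request:
{"method": "play_rows", "body": {"plan": [[-10, -50, -50, 0, 1], [-30, -100, -100, 0, 1], [-30, -145, -145, 0.05, 1], [-30, -190, -190, 0.1, 1], [-30, -235, -235, 0.15, 1], [-30, -280, -280, 0.2, 1], [-30, -320, -325, 0.22, 1], [-30, -360, -370, 0.22, 1]]}}

```text
time: 1.15
tool_pos: [0.4389, -0.1041, 0.2613]
tool_rot: [0.073, 0.704, 0.072, -0.703]
contact_force: [0.6, -0.3, -0.2]
gripper_width: -0.003
```

Request:
{"method": "play_rows", "body": {"plan": [[0, -45, -30, 0, 1], [0, -85, -55, 0, 1], [0, -90, -60, 0, 1], [0, -90, -60, 0, 1]]}}

```text
time: 1.65
tool_pos: [0.4789, -0.0058, 0.261]
tool_rot: [-0.073, -0.703, -0.073, 0.704]
contact_force: [-0.1, 1.3, 0.2]
gripper_width: -0.005
```

Run:
```python
from h import *
d=grab('wrist','w1'); st=manip.state(); print(st['tool_pos'],qR(st['tool_rot']).round(3),st['joint_pos'].round(2)); print(d['origin'],d['rotation'].round(2))
print([np.round(proj(d,p),1) for p in((.5037,-.0036,.05),(.5222,-.0937,.05),(.647,-.0138,.121),st['tool_pos'])])
```

```text
[ 0.47878862 -0.00638366  0.26104526] [[-0.001  0.204 -0.979]
 [-0.    -0.979 -0.204]
 [-1.     0.     0.001]] [-0.17 -0.32  1.9  -0.    1.56  1.2 ]
[0.56078846 0.01201776 0.40336329] [[ 0.2   0.93  0.32]
 [-0.98  0.19  0.07]
 [ 0.   -0.33  0.95]]
[array([314.6, 170.7]), array([410.8, 171. ]), array([376.4, -23. ]), array([313.8, 308.4])]
```

View pics/w1.png

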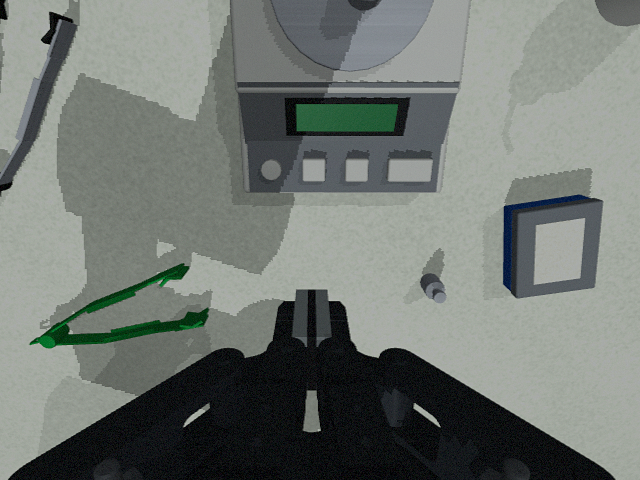

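Wrist view: keys at (271,170), (314,169), (357,169) and (410,168), which agrees with my estimates to about 1 mm. The green decoy is on the left at (120,310) and part of the steel tongs is at the far left.

Request:
{"method": "play_rows", "body": {"plan": [[50, 2, -26, 0, 1], [100, 2, -26, 0, 1], [150, 2, -26, 0, 1], [190, 2, -26, 0, 1], [203, 2, -26, 0, 1], [203, 2, -26, 0, 1]]}}

```text
time: 2.45
tool_pos: [0.5046, -0.0032, 0.0583]
tool_rot: [-0.072, -0.703, -0.072, 0.704]
contact_force: [-0.0, 0.1, 0.0]
gripper_width: -0.004
```

Request:
{"method": "play_rows", "body": {"plan": [[6, 0, 0, 0, 1], [9, 0, 0, 0, 1], [11, 0, 0, 0, 1], [11, 0, 0, 0, 1]]}}

```text
time: 2.95
tool_pos: [0.506, -0.0026, 0.0484]
tool_rot: [0.073, 0.704, 0.072, -0.703]
contact_force: [1.1, -1.1, 4.0]
gripper_width: 0.004
```

Request:
{"method": "play_rows", "body": {"plan": [[2, 0, 0, 0, 1], [3, 0, 0, 0, 1], [4, 0, 0, 0, 1], [4, 0, 0, 0, 1]]}}

```text
time: 3.45
tool_pos: [0.506, -0.0026, 0.0454]
tool_rot: [0.073, 0.704, 0.072, -0.703]
contact_force: [-3.1, -1.2, 13.4]
gripper_width: -0.0
```

Request:
{"method": "play_rows", "body": {"plan": [[-10, 0, 0, 0, 1], [-25, 0, 0, 0, 1], [-25, 45, 1, 0, 1], [-25, 92, 1, 0, 1], [-25, 92, 1, 0, 1], [-12, 92, 1, 0, 1], [-6, 92, 1, 0, 1], [-4, 92, 1, 0, 1]]}}

```text
time: 4.45
tool_pos: [0.5216, -0.0915, 0.0465]
tool_rot: [-0.073, -0.702, -0.074, 0.704]
contact_force: [-3.2, 1.0, 4.2]
gripper_width: -0.002
```

Request:
{"method": "play_rows", "body": {"plan": [[2, 0, 0, 0, 1], [4, 0, 0, 0, 1], [4, 0, 0, 0, 1]]}}

```text
time: 4.82
tool_pos: [0.5223, -0.0917, 0.0454]
tool_rot: [-0.072, -0.702, -0.074, 0.704]
contact_force: [-10.3, 4.0, 17.2]
gripper_width: -0.002
```

Request:
{"method": "play_rows", "body": {"plan": [[-50, 0, 0, 0, 1], [-110, 0, 0, 0, 1], [-160, -50, 0, 0.1, 1], [-200, -105, 0, 0.2, 0], [-207, -165, 0, 0.3, -1], [-207, -225, 0, 0.4, -1], [-207, -285, 0, 0.44, -1], [-207, -345, 0, 0.44, -1]]}}

```text
time: 5.82
tool_pos: [0.452, 0.2451, 0.2505]
tool_rot: [-0.083, 0.703, -0.082, -0.702]
contact_force: [0.6, 0.0, -0.4]
gripper_width: 1.0
```

Request:
{"method": "play_rows", "body": {"plan": [[0, -50, 25, 0, -1], [0, -50, 25, 0, -1], [0, -50, 25, 0, -1]]}}

```text
time: 6.2
tool_pos: [0.4399, 0.2973, 0.25]
tool_rot: [-0.082, 0.702, -0.082, -0.702]
contact_force: [-0.6, -0.1, 0.2]
gripper_width: 1.002
```

Run:
```python
from h import *
d=grab('wrist','w2'); st=manip.state(); print(st['tool_pos'],qR(st['tool_rot']).round(3),st['joint_pos'].round(2))
P=cloud(d); o=np.array([.507,.3035]); x=np.array([np.cos(.236),-np.sin(.236)]); y=np.array([-x[1],x[0]])
v,u=np.mgrid[:480,:640]
dl=P[...,:2]-o; lx=dl@x; ly=dl@y; ok=(abs(lx)<.13)&(abs(ly)<.06)&(P[...,2]>.01)&(P[...,2]<.045)&(d['range_z']>0.2)
for a in range(-120,120,10):
    k=ok&(lx>=a/1e3)&(lx<(a+10)/1e3)
    if k.any():
        yy=ly[k]*1e3; print(a,k.sum(),[f(t).round(1) for t in(yy[yy>0],yy[yy<=0]) if len(t) for f in(np.min,np.max)],P[...,2][k].max().round(3))
```

```text
[0.44014462 0.29668855 0.25003574] [[ 0.    -0.233 -0.973]
 [-0.    -0.973  0.233]
 [-1.     0.    -0.   ]] [ 0.45 -0.18  1.81 -0.    1.52  2.26]
-120 28 [np.float64(0.0), np.float64(4.2), np.float64(-2.2), np.float64(-0.0)] 0.023
-110 69 [np.float64(0.2), np.float64(5.6), np.float64(-6.8), np.float64(-0.2)] 0.031
-100 162 [np.float64(0.1), np.float64(9.7), np.float64(-9.6), np.float64(-0.7)] 0.031
-90 212 [np.float64(0.0), np.float64(12.7), np.float64(-11.1), np.float64(-0.1)] 0.031
-80 81 [np.float64(10.1), np.float64(15.3), np.float64(-14.2), np.float64(-9.8)] 0.027
-70 81 [np.float64(12.6), np.float64(17.2), np.float64(-17.3), np.float64(-11.9)] 0.026
-60 85 [np.float64(15.2), np.float64(20.8), np.float64(-19.3), np.float64(-15.1)] 0.026
-50 88 [np.float64(18.0), np.float64(23.6), np.float64(-22.3), np.float64(-17.2)] 0.026
-40 100 [np.float64(19.2), np.float64(25.2), np.float64(-24.3), np.float64(-18.3)] 0.027
-30 156 [np.float64(18.8), np.float64(25.8), np.float64(-25.2), np.float64(-18.3)] 0.027
-20 147 [np.float64(19.6), np.float64(27.2), np.float64(-26.1), np.float64(-19.3)]
[... 273 characters left out ...]
 166 [np.float64(22.8), np.float64(30.3), np.float64(-29.6), np.float64(-22.2)] 0.027
30 113 [np.float64(23.6), np.float64(31.6), np.float64(-30.5), np.float64(-23.1)] 0.026
40 103 [np.float64(28.9), np.float64(33.0), np.float64(-32.3), np.float64(-28.6)] 0.026
50 107 [np.float64(30.6), np.float64(34.9), np.float64(-33.9), np.float64(-30.3)] 0.029
60 206 [np.float64(26.0), np.float64(35.9), np.float64(-34.7), np.float64(-25.6)] 0.032
70 220 [np.float64(27.5), np.float64(36.4), np.float64(-36.3), np.float64(-27.3)] 0.031
80 279 [np.float64(28.2), np.float64(37.8), np.float64(-37.0), np.float64(-28.1)] 0.032
90 49 [np.float64(27.9), np.float64(36.8), np.float64(-31.6), np.float64(-27.3)] 0.032
```

View pics/w2.png

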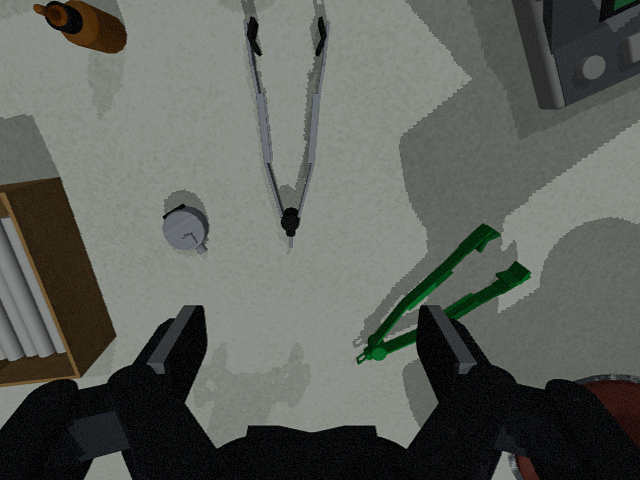

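The steel tongs are confirmed: pivot (290,220), jaws (254,40)/(321,40), grips about (263,130)/(313,130). They are symmetric about my line to about 0.5 mm. Going down around the grips.

Request:
{"method": "play_rows", "body": {"plan": [[40, -10, -40, 0, -1], [90, -22, -66, 0, -1], [140, -22, -66, 0, -1], [185, -22, -66, 0, -1], [215, -22, -66, 0, -1], [235, -22, -66, 0, -1], [246, -22, -66, 0, -1], [247, -22, -66, 0, -1]]}}

```text
time: 7.25
tool_pos: [0.5096, 0.303, 0.0034]
tool_rot: [-0.083, 0.702, -0.083, -0.702]
contact_force: [-0.4, 0.3, 0.9]
gripper_width: 0.998
```

Request:
{"method": "play_rows", "body": {"plan": [[0, 0, 0, 0, -0.6], [0, 0, 0, 0, -0.35], [0, 0, 0, 0, -0.25], [0, 0, 0, 0, -0.2], [0, 0, 0, 0, -0.2], [0, 0, 0, 0, -0.2]]}}

```text
time: 8.0
tool_pos: [0.5109, 0.3041, 0.0055]
tool_rot: [-0.083, 0.703, -0.082, -0.701]
contact_force: [-0.9, -1.5, 5.7]
gripper_width: 0.601
```

Run:
```python
from h import *
d=grab('wrist','w3'); st=manip.state(); print(st['tool_pos'],st['gripper_width'],st['contact_force'],st['joint_pos'])
```

```text
[0.51089547 0.30412262 0.00548156] 0.6005792678661366 [-0.54429936 -1.87258392  6.09540828] [ 4.11881531e-01  2.21977754e-01  1.83372648e+00 -1.63432189e-04
  1.08208680e+00  2.21648924e+00]
```

View pics/w3.png

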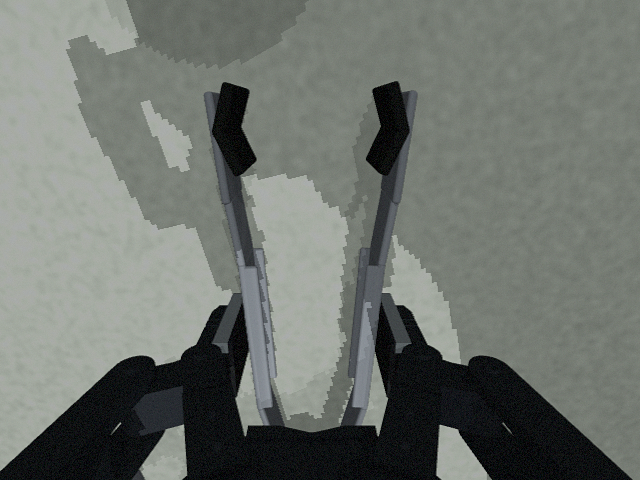

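Request:
{"method": "play_rows", "body": {"plan": [[0, 0, 0, 0, -0.17], [0, 0, 0, 0, -0.15], [-5, 0, 0, 0, -0.15], [-15, 0, 0, 0, -0.15], [-30, 0, 0, 0, -0.15], [-45, 0, 0, 0, -0.15], [-60, 0, 0, 0, -0.15], [-60, 0, 0, 0, -0.15]]}}

```text
time: 9.05
tool_pos: [0.5106, 0.304, 0.0657]
tool_rot: [-0.083, 0.703, -0.082, -0.701]
contact_force: [-0.1, 0.2, -1.1]
gripper_width: 0.579
```

Run:
```python
from h import *
d=grab('wrist','w4'); st=manip.state(); T=qR(st['tool_rot']); tp=st['tool_pos']; print(tp,st['gripper_width'],st['contact_force'])
def jaws(n):
    d=load(n); P=(cloud(d)-tp)@T   # tool frame
    k=(d['range_z']>.05)&(P[...,2]<-.035)&(P[...,2]>-.13)&(abs(P[...,1])<.06)&(abs(P[...,0])<.04)&(abs(P[...,0]+.02)<.03)
    print(k.sum()); 
    for a in range(-120,-30,10):
        m=k&(P[...,2]*1e3>=a)&(P[...,2]*1e3<a+10); q=P[m]*1e3
        for s in(1,-1):
            t=q[q[:,1]*s>0]
            if len(t): print(a,s,len(t),'x',np.percentile(t[:,0],[2,20]).round(1),'y',t[:,1].min().round(1),t[:,1].max().round(1))
jaws('w4')
```

```text
[0.50987809 0.30361969 0.06445077] 0.5733189455185331 [-0.68514738 -0.98733258 -1.22571846]
9407
-100 1 54 x [-27.6 -26.3] y 19.7 23.0
-100 -1 39 x [-27.3 -25.9] y -25.5 -22.1
-90 1 1255 x [-27.5 -26.3] y 19.5 30.0
-90 -1 1272 x [-27.4 -26.2] y -32.5 -21.8
-80 1 1107 x [-27.4 -26.4] y 20.7 29.5
-80 -1 1112 x [-27.2 -26.2] y -31.9 -22.9
-70 1 960 x [-27.1 -25.8] y 18.5 28.7
-70 -1 973 x [-26.9 -25.7] y -31.0 -20.7
-60 1 557 x [-23.8 -22.8] y 24.0 28.2
-60 -1 573 x [-23.7 -22.6] y -30.4 -26.1
-50 1 507 x [-21.7 -20.8] y 22.8 27.0
-50 -1 522 x [-21.7 -20.6] y -29.3 -24.9
-40 1 239 x [-21.5 -20.7] y 22.3 26.0
-40 -1 237 x [-21.6 -20.6] y -27.9 -24.4
```

View pics/w4.png

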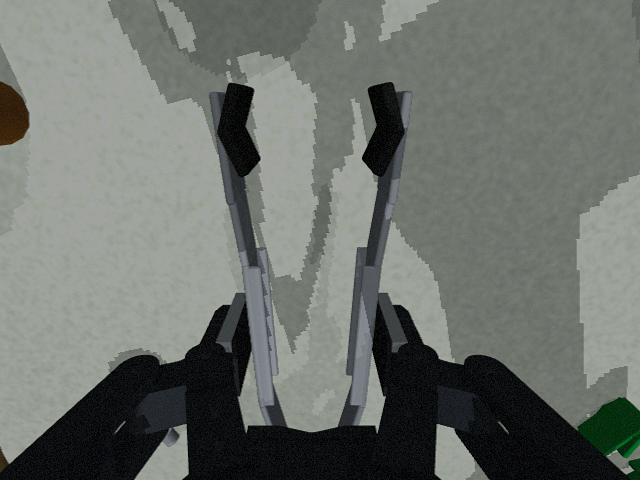

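Request:
{"method": "play_rows", "body": {"plan": [[-40, 0, 0, 0, -0.15], [-80, 10, 0, 0, -0.15], [-120, 45, 0, 0, -0.15], [-150, 85, -10, 0, -0.15], [-155, 130, -25, 0, -0.15], [-155, 175, -45, 0, -0.15], [-155, 220, -60, 0, -0.15], [-155, 260, -78, 0, -0.15]]}}

```text
time: 10.1
tool_pos: [0.5242, 0.0308, 0.2174]
tool_rot: [0.083, -0.702, 0.083, 0.703]
contact_force: [0.3, 0.6, -0.6]
gripper_width: 0.576
```

Request:
{"method": "play_rows", "body": {"plan": [[0, 18, -4, 0, -0.15], [0, 18, -4, 0, -0.15], [0, 18, -4, 0, -0.15], [0, 18, -4, 0, -0.15]]}}

```text
time: 10.6
tool_pos: [0.5244, 0.0151, 0.2182]
tool_rot: [0.082, -0.702, 0.082, 0.702]
contact_force: [-0.3, -0.2, -1.8]
gripper_width: 0.575
```

Run:
```python
from h import *
d=grab('wrist','w5'); st=manip.state(); T=qR(st['tool_rot']); tp=st['tool_pos']; print(tp,T.round(3),st['gripper_width'],st['contact_force'],st['joint_pos'].round(2))
P=cloud(d); c=np.array([.647,-.0138])
k=(np.hypot(P[...,0]-c[0],P[...,1]-c[1])<.035)&(d['range_z']>.05)
for lo,hi in((.083,.1),(.1,.107),(.11,.118),(.118,.13)):
    q=P[k&(P[...,2]>lo)&(P[...,2]<hi)]
    if len(q)>5: print(lo,len(q),'x',q[:,0].min(),q[:,0].max(),'y',q[:,1].min(),q[:,1].max(),'ctr',cv2.minEnclosingCircle((q[:,:2]*1000).astype(np.float32)))
print(P[k][:,2].max(), proj(d,(*c,.121)))
```

```text
[0.52441266 0.01499435 0.21823583] [[-0.    -0.23  -0.973]
 [ 0.    -0.973  0.23 ]
 [-1.    -0.     0.   ]] 0.5748156157609368 [-0.49175738  0.36481834 -1.64774401] [-0.11 -0.18  1.86  0.    1.46  1.69]
0.083 129 x 0.6368773894838178 0.6490649947076196 y -0.022568085826427366 0.004622539913301754 ctr ((645.64453125, -8.972773551940918), 14.019085884094238)
0.1 1173 x 0.6366435928091999 0.6675476489995444 y -0.026334879079712818 0.004861598705170653 ctr ((652.6382446289062, -10.624666213989258), 16.019229888916016)
0.11 30 x 0.6429358148612644 0.6561329040671555 y -0.01934488982630992 -0.001104503010588303 ctr ((652.4239501953125, -10.3806791305542), 9.70133113861084)
0.118 1020 x 0.6427804659642211 0.6624106929566905 y -0.020175431682842023 -0.0010807218079849179 ctr ((652.6443481445312, -10.552634239196777), 9.891977310180664)
0.12258139711099328 (np.float64(311.512824331066), np.float64(27.684497242780253))
```

View pics/w5.png

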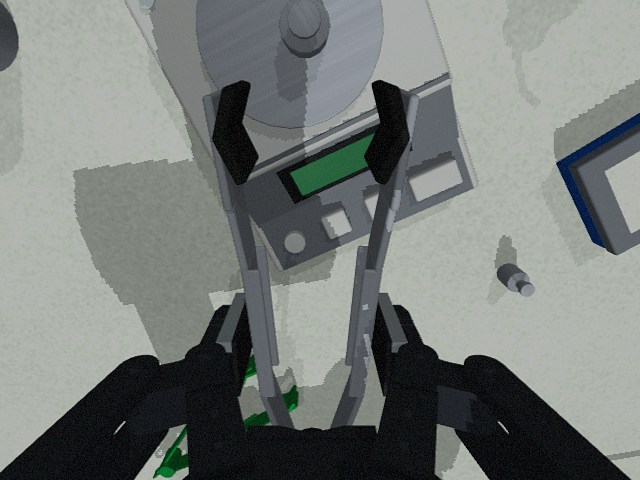

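Request:
{"method": "play_rows", "body": {"plan": [[30, -3, 0, 0, -0.15], [60, -3, 0, 0, -0.15], [90, -3, 0, 0, -0.15], [115, -3, 0, 0, -0.15], [128, -3, 0, 0, -0.15], [130, -3, 0, 0, -0.15], [130, -3, 0, 0, -0.15]]}}

```text
time: 11.52
tool_pos: [0.526, 0.0169, 0.0894]
tool_rot: [-0.083, 0.703, -0.082, -0.702]
contact_force: [0.1, -0.6, -0.2]
gripper_width: 0.574
```

```bash
cat > m.py <<'E'
from h import *
import sys
d=grab('wrist',sys.argv[1]); st=manip.state(); T=qR(st['tool_rot']); tp=st['tool_pos']; print(tp.round(4),T.round(3).tolist(),st['gripper_width'],st['contact_force'].round(1))
W=cloud(d); P=(W-tp)@T*1e3; ok=d['range_z']>.05
def reg(xa,xb,ya,yb,za,zb): return P[ok&(P[...,0]>xa)&(P[...,0]<xb)&(P[...,1]>ya)&(P[...,1]<yb)&(P[...,2]>za)&(P[...,2]<zb)]
for s in(1,-1):
    q=reg(-40,-5,*sorted((s*12,s*45)),-100,-60); t=q[q[:,0]<-22]
    a=np.sort(s*t[:,1])
    print('jaw',s,'y in/out',s*a[5],s*a[-5],'z',np.percentile(t[:,2],[.5,99.5]),'top x',np.median(t[:,0]),'front',np.median(t[t[:,2]<-85,0]))
q=reg(-60,40,-12,12,-150,-40)
kn=q[q[:,0]<q[:,0].min()+4]; print('top of knob',q[:,0].min(),cv2.minEnclosingCircle(kn[:,1:].astype(np.float32)))
pn=reg(-5,30,-12,12,-105,-60); print('pan x',np.percentile(pn[:,0],[5,50,95]) if len(pn) else None)
E
python3 m.py w6
```

```text
[0.5262 0.0168 0.0897] [[0.002, -0.232, -0.973], [-0.0, -0.973, 0.232], [-1.0, -0.0, -0.002]] 0.5758888566106729 [ 0.  -1.3 -1.2]
jaw 1 y in/out 19.136823253761357 30.222484156769553 z [-88.90863345 -60.27722445] top x -31.146401989024273 front -31.43479532077735
jaw -1 y in/out -20.32795840875368 -31.756970014456737 z [-88.84852082 -60.32654664] top x -30.99360831901415 front -31.246789526965696
top of knob -13.512947267602554 ((-2.876710891723633, -114.27336883544922), 4.186283111572266)
pan x [13.95684595 15.13568974 28.09825213]
```

Run:
```python
from h import *
for n in('w3','w4','w5','w6'):
    d=load(n); P=cloud(d)
    C=(P-d['origin'])@d['rotation']   # camera frame
    k=(d['range_z']>.05); k[230:]=0; k[:,:190]=0; k[:,440:]=0
    k&=d['range_z']<.145 if n!='x' else k
    v,u=np.nonzero(k); z=d['range_z'][k]
    dark=(d['img'].max(-1)<40)&(np.arange(480)[:,None]<200)&(abs(np.arange(640)-312)<130)
    vv,uu=np.nonzero(dark)
    print(n,d['origin'].round(4),len(z),np.percentile(z,[5,50,95]).round(4),'dark u',np.percentile(uu,[1,50,99]),'v',np.percentile(vv,[1,50,99]), 'z at (237,115),(237,160)',d['range_z'][100,238],d['range_z'][160,238],d['range_z'][150,240])
```

```text
w3 [0.5917 0.2852 0.1482] 40564 [0.1153 0.1343 0.1437] dark u [215. 253. 405.] v [ 85. 129. 172.] z at (237,115),(237,160) 0.12216073 0.11832033 0.124325514
w4 [0.5914 0.285  0.2084] 8705 [0.1105 0.1201 0.1397] dark u [221. 258. 400.] v [ 85. 130. 174.] z at (237,115),(237,160) 0.11153788 0.11648925 0.11715296
w5 [ 0.6057 -0.0036  0.3606] 9802 [0.1035 0.1142 0.1351] dark u [216. 313. 405.] v [ 83. 140. 195.] z at (237,115),(237,160) 0.11068514 0.112080716 0.11861834
w6 [ 0.607  -0.0018  0.232 ] 28276 [0.1047 0.1384 0.1443] dark u [215. 351. 437.] v [ 83.   142.   197.43] z at (237,115),(237,160) 0.110317215 0.11190673 0.1184906
```

View pics/w6.png

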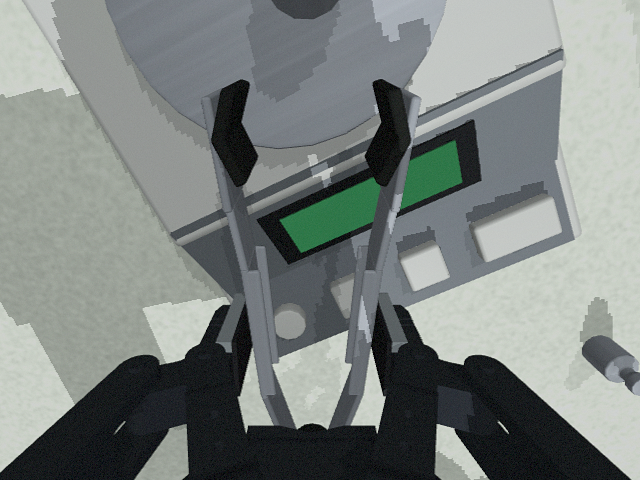

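w6 shows the tongs slipped about 3–4 mm up and back in the fingers during the fast lift. They are still level and have been stable since. The weight is at the top edge (305,0), between the jaws (235,130)/(390,130). I'll go slowly from here.

Request:
{"method": "play_rows", "body": {"plan": [[4, -1, 0, 0, -0.15], [8, -2, 0, 0, -0.15], [11, -2, -2, 0, -0.15], [11, -2, -8, 0, -0.15], [11, -2, -16, 0, -0.15], [11, -2, -22, 0, -0.15], [11, -2, -25, 0, -0.15], [11, -2, -25, 0, -0.15]]}}

```text
time: 12.58
tool_pos: [0.5502, 0.0129, 0.0773]
tool_rot: [0.083, -0.702, 0.083, 0.702]
contact_force: [-0.1, -0.7, -1.3]
gripper_width: 0.575
```

Request:
{"method": "play_rows", "body": {"plan": [[0, 0, -5, 0, -0.15], [0, 0, -11, 0, -0.15], [0, 0, -17, 0, -0.15], [0, 0, -23, 0, -0.15], [0, 0, -27, 0, -0.15], [0, 0, -29, 0, -0.15], [0, 0, -29, 0, -0.15], [0, 0, -29, 0, -0.15]]}}

```text
time: 13.58
tool_pos: [0.578, 0.0063, 0.0773]
tool_rot: [0.083, -0.702, 0.083, 0.702]
contact_force: [0.2, -0.1, -1.3]
gripper_width: 0.576
```

```bash
python3 m.py w7
```

```text
[0.578  0.0063 0.0773] [[-0.0, -0.232, -0.973], [0.0, -0.973, 0.232], [-1.0, 0.0, 0.0]] 0.5753301034557166 [-0.3  1.6 -1.5]
jaw 1 y in/out 12.029742682697659 30.242325964660772 z [-89.1618421  -60.29847267] top x -31.29944509154983 front -31.575125656075826
jaw -1 y in/out -12.030228974653113 -31.69085547460898 z [-88.97805796 -60.35263242] top x -30.304001740630333 front -30.851631912253776
top of knob -45.1455363609676 ((-1.2155520915985107, -76.74593353271484), 9.891829490661621)
pan x [1.25237421 2.36049096 3.48660328]
```

View pics/w7.png

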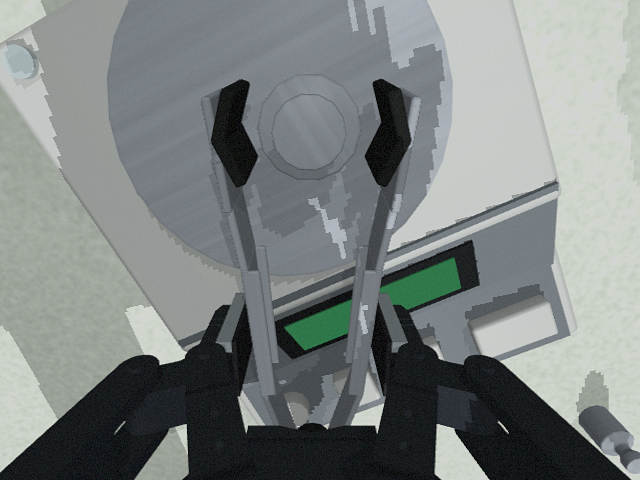

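w7: the weight at (308,130) is centred between the pads (235,130)/(388,130), offset about 1.5 mm, with pan clearance of about 3 mm. I'll trim 1.5 mm forward and 1.5 mm up, then close.

Request:
{"method": "play_rows", "body": {"plan": [[-1.5, -0.5, -1.5, 0, -0.15], [-1.5, -0.5, -1.5, 0, -0.1], [-1.5, -0.5, -1.5, 0, -0.05], [-1.5, -0.5, -1.5, 0, 0], [-1.5, -0.5, -1.5, 0, 0.04], [-1.5, -0.5, -1.5, 0, 0.07], [-1.5, -0.5, -1.5, 0, 0.1], [-1.5, -0.5, -1.5, 0, 0.1]]}}

```text
time: 14.62
tool_pos: [0.5799, 0.0064, 0.079]
tool_rot: [-0.083, 0.702, -0.083, -0.702]
contact_force: [-0.4, 1.3, 0.5]
gripper_width: 0.461
```

```bash
python3 m.py w8
```

```text
[0.5799 0.0064 0.079 ] [[0.0, -0.232, -0.973], [0.0, -0.973, 0.232], [-1.0, -0.0, -0.0]] 0.4607550195106739 [-1.7  0.3  0.2]
jaw 1 y in/out 12.01494004848163 22.84972107649345 z [-88.72709731 -60.35898787] top x -29.225487415621 front -30.633854182971515
jaw -1 y in/out -12.018958798400778 -24.269303137926865 z [-88.74422617 -60.41815865] top x -28.66010395677991 front -30.66326782852454
top of knob -43.66091911971444 ((-0.7322291731834412, -75.00025177001953), 9.874661445617676)
pan x [3.07190883 4.15281883 5.29973762]
```

Request:
{"method": "play_rows", "body": {"plan": [[0, 0, 0, 0, 0.2], [0, 0, 0, 0, 0.35], [0, 0, 0, 0, 0.6], [0, 0, 0, 0, 1], [0, 0, 0, 0, 1], [0, 0, 0, 0, 1]]}}

```text
time: 15.42
tool_pos: [0.5799, 0.0064, 0.0789]
tool_rot: [-0.083, 0.702, -0.083, -0.702]
contact_force: [-0.1, 1.5, 2.8]
gripper_width: 0.446
```

Request:
{"method": "play_rows", "body": {"plan": [[-2, 0, 0, 0, 1], [-5, 0, 0, 0, 1], [-9, 0, 0, 0, 1], [-10, 0, 0, 0, 1]]}}

```text
time: 15.92
tool_pos: [0.5798, 0.0063, 0.0889]
tool_rot: [-0.083, 0.702, -0.083, -0.702]
contact_force: [-0.4, -1.1, -2.7]
gripper_width: 0.447
```

```bash
python3 m.py w9
```

```text
[0.5799 0.0063 0.089 ] [[0.0, -0.232, -0.973], [-0.0, -0.973, 0.232], [-1.0, -0.0, -0.0]] 0.4470196007455224 [-0.1  0.3 -3.5]
jaw 1 y in/out 12.022905192266865 22.879375367743208 z [-88.76131612 -60.43743899] top x -28.218561161646868 front -30.153917940293265
jaw -1 y in/out -12.027560328531631 -24.11129146029037 z [-88.65173381 -60.43738433] top x -27.852207814918213 front -30.08876318644463
top of knob -42.390553680711676 ((-0.643775224685669, -74.61553955078125), 9.95999813079834)
pan x [13.03999239 14.20322558 15.31301008]
```

View pics/w9.png

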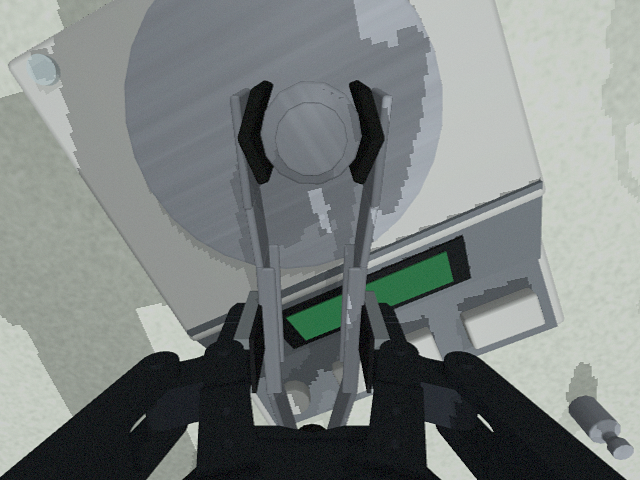

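w9: the weight is in the jaws (310,135), upright. The load rose by about 2 N, so it is carried. Lifting further, gently.

Request:
{"method": "play_rows", "body": {"plan": [[-3, 0, 0, 0, 1], [-9, 0, 0, 0, 1], [-16, 0, 0, 0, 1], [-23, 0, 0, 0, 1], [-30, 0, 0, 0, 1], [-36, 0, 0, 0, 1], [-40, 0, 0, 0, 1], [-42, 0, 0, 0, 1]]}}

```text
time: 16.98
tool_pos: [0.5799, 0.0063, 0.1311]
tool_rot: [-0.083, 0.702, -0.083, -0.702]
contact_force: [0.0, -0.3, -3.0]
gripper_width: 0.45
```

Request:
{"method": "play_rows", "body": {"plan": [[0, 0, 0, 0, 1], [0, 0, 0, 0, 1], [0, 0, 0, 0, 1], [0, 0, 0, 0, 1], [0, 0, 0, 0, 1], [0, 0, 0, 0, 1], [0, 0, 0, 0, 1], [0, 0, 0, 0, 1]]}}

```text
time: 17.98
tool_pos: [0.5798, 0.0064, 0.1308]
tool_rot: [-0.083, 0.702, -0.083, -0.702]
contact_force: [-0.4, -0.1, -3.4]
gripper_width: 0.445
```

```bash
python3 m.py wa
python3 - <<'E'
from h import *
d=load('wa'); W=cloud(d)
k=(d['range_z']>.05)&(abs(W[...,0]-.6526)<.02)&(abs(W[...,1]+.0106)<.02)
q=W[k]; top=q[q[:,2]>q[:,2].max()-.004]; A=np.c_[top[:,:2]-top[:,:2].mean(0),np.ones(len(top))]; c=np.linalg.lstsq(A,top[:,2],rcond=None)[0]
print('knob top z',np.median(top[:,2]),'n',len(top),'tilt deg',np.degrees(np.arctan(np.hypot(c[0],c[1]))))
d=grab('scene','s2'); im=cv2.imread('pics/s2.png'); u,v=proj(d,(.6526,-.0106,.14)); u,v=int(u),int(v); print(u,v)
cv2.imwrite('pics/s2c.png',cv2.resize(im[max(v-90,0):v+90,max(u-110,0):u+110],None,fx=3.3,fy=3.3,interpolation=cv2.INTER_CUBIC))
E
```

```text
[0.5798 0.0064 0.1308] [[0.0, -0.232, -0.973], [-0.0, -0.973, 0.232], [-1.0, -0.0, -0.0]] 0.4478387541332572 [ 0.3  0.6 -2.6]
jaw 1 y in/out 12.024709258322403 22.848488618316903 z [-88.7813276  -60.36754186] top x -28.34163469247016 front -30.432184019244794
jaw -1 y in/out -12.01289464348252 -24.234044946993752 z [-88.57960046 -60.42622982] top x -27.89457824490374 front -30.126788977189534
top of knob -42.72856445480887 ((-0.6708337664604187, -74.74052429199219), 9.887748718261719)
pan x None
knob top z 0.17121094059513692 n 4097 tilt deg 0.28562198442394693
369 270
```

View pics/s2c.png

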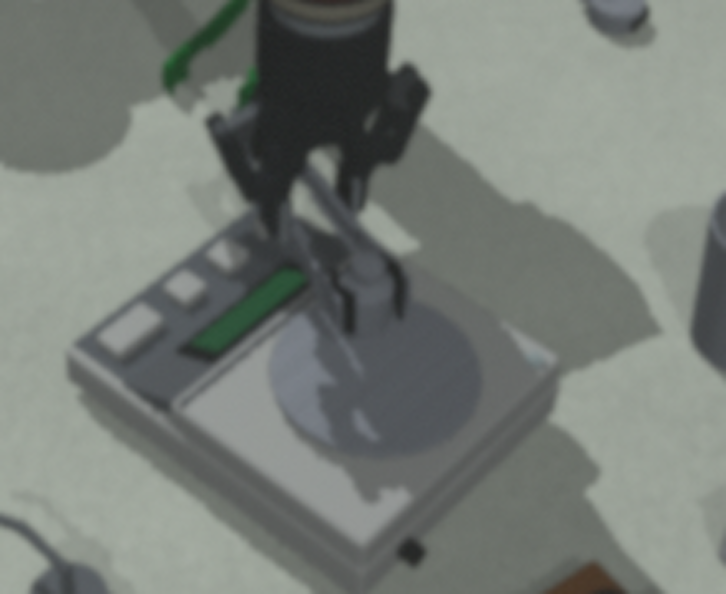

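The scene crop shows the weight at (370,290), upright in the jaws and clear of the pan. Its underside is about 50 mm above the pan, the tilt reads 0.3°, and it is stable. Handing in.

```bash
python3 -c "
from plant import manip
print(manip.job_done(), manip.state()['time'])"
```

```text
the job is handed in; nothing more can be done
the job is handed in; nothing more can be done
```

I pressed the calibrate key and let it up, then pressed the enter key. I then picked up the steel tongs, closed their jaws on the weight and lifted it. It is held still and upright in the tongs, and the job was handed in at about 18 s.

**Keys:** The fingertip stopped at 45.4 mm on both, which is fully down to within measuring error. The force was 13 N on calibrate and 17 N on enter. I did not read the key travel itself. The enter press also showed about 10 N of sideways force, which I took for friction and did not look into.

**Last checks:** The top of the knob is at 171 mm, so the underside is about 50 mm above the pan. Tilt reads about 0.3°, and nothing shifted during a 1 s hold. The wrist carries about 2 N more than with the tongs alone, which matches the weight. Pan clearance was about 3–4 mm before lifting, and no leaning force showed on the wrist.

**Disagreements:**
- The tongs slipped about 3–4 mm up and back in the fingers during the first fast lift. I re-measured before approaching the weight, and they were stable after that.
- The first overhead estimate of the weight's position was about 6 mm off. The wrist camera corrected it.
- I did not measure the bystanders again at the end. The last picture covers only a few of them and none looked disturbed.

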